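# Start the instrument cleaner in a nail studio

## Robot

A 6-joint arm with a two-finger parallel gripper is mounted at the origin on the work surface. World frame = base frame: x ahead of the robot, y to its left, z up, the work surface at z = 0. Lengths are in mm, angles in rad, forces in N, time in s.
With the tool pointing down it reaches from about 350 to 875 mm from the base axis. Payload 4.2 kg.
Tool frame: the origin (TCP) lies at the very end of the fingers, on their centre line; the grasp point (between the pads) lies arm.grip_depth behind it (arm.grip_depth is the distance from the TCP to the grasp point, in mm); z points along the fingers, y is the direction in which the jaws open and shut (so a half turn about z gives the same grasp; the last joint's range is limited). The gripper opens to 85 mm and grips with 20 to 120 N. Pads are 22 mm wide; open, the fingers measure 114 mm over their backs; the gripper's body (76 mm by 85 mm) begins 54 mm behind the grasp point. The pads swing forward as they close: fully open they stand 13 mm farther back than shut.
Start: joints at [1.573, 0.385, 0.008, 0, -1.194, -0.259], TCP at [158.71, 604.492, 211.212] pointing down, gripper open.
Joint ranges: [-3.14, 3.14], [-1.21, 2.06], [-1.07, 1.41], [-3.16, 2.05], [-2.99, -0.16], [-3.1, 3.1]. Speed limits (rad/s): [2.79, 2.79, 3.14, 3.14, 3.14, 3.14].

## Interface

Orientations are given as a unit quaternion [x, y, z, w].
In Python, from bench import arm, optics, workorder gives the robot as it stands. The module is installed in compiled form; this text tells all that it offers.
- The arm moves only by the tool play_rows, never from a script. Its arguments are lists of equal length, an entry for each row: "travel": the shift along the tool's x, y, z in m, a list of three; "rotation": the turn, a rotation vector about the tool's x, y, z in rad, a list of three; "grip": the opening, from 0 (shut) to 1 (fully open). In form: {"travel": [[x, y, z], ...], "rotation": [[rx, ry, rz], ...], "grip": [grip, ...]}. A call has 1 to 12 rows; each row shifts and turns the commanded pose from where the row before left it, along the tool's axes as they then stand; what a row does not reach is not made up. A row lasts 1/12 s, in which the tool goes at most 41.7 mm and 7.16 degrees, less where a joint would pass 70% of its speed; a pose out of reach is approached as far as the arm can. A call is refused whole if a number of a shift passes 0.0417 or a number of a turn 0.125, either way. A call with a gripper value outside its range is refused whole. The fingers move at their own pace and stop on an object; the grip force is fixed at half the most. Time passes only in rows, so rows that do not move let the fingers close. It gives the time, the measured TCP pose, the force and the opening at its end, in the units of the state.
- arm.read_state(): the state, without advancing time (a new reading comes with each control period).
- optics.get_image(name): name is "scene" or "top"; returns a dict with "image" (384x512x3 uint8, blue, green, red), "depth" (384x512 float32, mm along the optical axis (not along the pixel's ray), 0 where there is no reading), "camera_matrix" (3x3 intrinsics, pixels), "k1" (the pictures are not rectified: a ray, as slopes to the right and down, at radius r is drawn at 1 + k1 r^2 times it, then the intrinsics apply), "R" (3x3) and "t" (3): a world point X has camera coordinates R X + t. Camera axes: x right, y down, z forward; pixel columns grow to the right and rows downward; lengths in mm; the calibration is good to about 2 mm. A picture is of the moment at which its call begins.
- workorder.job_done(): hands the job in, once; it reports no verdict.
The state is a dict: "clock": time; "joints": joint angles; "joint_vel": joint speeds; "joint_efforts": joint torques, N m; "position": TCP position; "ee_rot": TCP orientation; "contact_force": force on the tool from outside, world axes, zero at the start; "wrist_torque": the same for the moment, N m; "gripper_width": finger opening in mm.
Only numpy, scipy, OpenCV 4.12 (cv2) and the standard library are available. Lean on these libraries where they do the work, as an engineer would, in place of code of your own. Each camera call takes 0.05 s, during which the arm holds its last target. There are 200 camera calls.

## Task

Start the ultrasonic instrument cleaner: press its blue key fully down and let it come up again, then press its green key fully down and let it come up. Do not press the red or the yellow key.

Things in the scene. Friction and masses are not known exactly. Their poses are not given: they have to be found in the camera images.
- key_blue_top (a point): Blue round key (picks the wash), cap 34 mm across in a fixed steel ring 50 mm across. The point: centre of the cap's flat level top, 107 mm above the work surface, 10 mm above the ring when up. Pressed down it travels 6 mm on a spring (1.5 N to start, 5 N fully down); rises when let go. Press first. On the black panel of a white flat cleaner (220 x 330 x 85 mm), on its right seen from the robot.
- key_green_top (a point): Green round key (start), cap 34 mm across in a fixed steel ring 50 mm across. The point: centre of the cap's flat level top, 107 mm above the work surface, 10 mm above the ring when up. Pressed down it travels 6 mm on a spring (1.5 N to start, 5 N fully down); rises when let go. Press second. The four keys form a 70 mm square; the colours change corners.
- key_red_top (a point): Red round key (stop), cap 34 mm across in a fixed steel ring 50 mm across. The point: centre of the cap's flat level top, 107 mm above the work surface, 10 mm above the ring when up. Pressed down it travels 6 mm on a spring (1.5 N to start, 5 N fully down); rises when let go. Leave alone. The cleaner and its keys may be turned up to 17 degrees.
- key_yellow_top (a point): Yellow round key (drain), cap 34 mm across in a fixed steel ring 50 mm across. The point: centre of the cap's flat level top, 107 mm above the work surface, 10 mm above the ring when up. Pressed down it travels 6 mm on a spring (1.5 N to start, 5 N fully down); rises when let go. Leave alone. Left of the panel, from the robot, is a grey lid 14 mm high with a nail file on it.

How it is judged (in metres and radians):
On the way, in this order (a step that is already met when the one before it is completed fails the run):
1. the blue key is pressed down (4 mm or more of its 6 mm) (distance of key_blue_top from where it was at the start of the episode above 0.004 m), for 0.05 s.
2. the blue key is let up again (within 1.5 mm) (distance of key_blue_top from where it was at the start of the episode below 0.0015 m), for 0.05 s.
3. the green key is pressed down (4 mm or more of its 6 mm) (distance of key_green_top from where it was at the start of the episode above 0.004 m), for 0.05 s.
At the end, for the whole second after the job is handed in: After blue then green were pressed, all four keys are up again (within 1.5 mm of their rest height) (distance of each of key_blue_top, key_green_top, key_red_top, key_yellow_top from where it was at the start of the episode below 0.0015 m); the robot touches nothing.
It fails at once if the red key is pressed (3 mm or more) (distance of key_red_top from where it was at the start of the episode above 0.003 m).
It fails at once if the yellow key is pressed (3 mm or more) (distance of key_yellow_top from where it was at the start of the episode above 0.003 m).
It fails at once if the green key is pressed while the blue key is still down (distance of each of key_blue_top, key_green_top from where it was at the start of the episode above 0.003 m).
It also fails if it takes over 32 s, if anything falls off the work surface, if the arm or the gripper's body presses on something with over 40 N, if the wrist force passes 120 N, or if a joint passes its speed limit or range.

## Working session

There is one attempt and no reset: what is moved stays moved. The work goes in short steps, Python scripts to look and compute and a tool call to move; the robot and the scene stay as the last step left them, time stands still between calls to the robot, and variables do not carry over. Pictures are saved under pics/ and viewed, about 8 in all and at most 12, crops included, and the job is handed in when it is done.

Besides the shell and the picture viewer there is one more tool, called after "Request:" as a command line: name --argument value ..., lists and objects as JSON in quotes. play_rows: Moves the arm, as the interface text tells. Its arguments: {"type":"object","properties":{"travel":{"type":"array","items":{"type":"array","items":{"type":"number"}}},"rotation":{"type":"array","items":{"type":"array","items":{"type":"number"}}},"grip":{"type":"array","items":{"type":"number"}}},"required":["travel","rotation","grip"]}

```bash
mkdir -p pics && cat > h.py <<'E'
import numpy as np, cv2
from bench import arm, optics, workorder
def ray(c,u,v):
    K=c["camera_matrix"]; d=np.array([(u-K[0][2])/K[0][0],(v-K[1][2])/K[1][1]]); p=d.copy()
    for _ in range(20): p=d/(1+c["k1"]*(p@p))
    return np.array([p[0],p[1],1.])
def onplane(c,u,v,z):
    R=np.array(c["R"]);t=np.array(c["t"]);o=-R.T@t;d=R.T@ray(c,u,v)
    return o+d*(z-o[2])/d[2]
def bydepth(c,u,v):
    R=np.array(c["R"]);t=np.array(c["t"]);z=c["depth"][int(v),int(u)]
    return R.T@(ray(c,u,v)*z-t)
HUE={"blue":(100,130),"green":(42,85),"yellow":(20,34),"red":(172,188)}
def blobs(c):
    hsv=cv2.cvtColor(c["image"],cv2.COLOR_BGR2HSV);out=[]
    h=hsv[...,0].astype(int)
    for k,(a,b) in HUE.items():
        hh=np.where(h<8,h+180,h) if k=="red" else h
        m=((hh>=a)&(hh<=b)&(hsv[...,1]>110)&(hsv[...,2]>50)).astype(np.uint8)
        n,_,s,ce=cv2.connectedComponentsWithStats(m)
        for i in range(1,n):
            if s[i,4]>30: out.append((k,s[i].tolist(),ce[i]))
    return out
E
python3 - <<'E'
from h import *
print(arm.read_state(), arm.grip_depth)
for n in("scene","top"):
    c=optics.get_image(n); cv2.imwrite(f"pics/{n}0.png",c["image"])
    print(n,"cam",(-np.array(c["R"]).T@c["t"]).round())
    for k,s,ce in blobs(c): print(k,s,ce.round(1),onplane(c,*ce,107).round(1),bydepth(c,*ce).round(1))
E
```

```text
{'clock': 0.0, 'joints': array([ 1.57263751e+00,  3.85544643e-01,  6.61667006e-03, -5.06808556e-04,
       -1.19401473e+00, -2.58592004e-01]), 'joint_vel': array([-0.00062881,  0.00095506,  0.00143451, -0.00089115, -0.0007728 ,
        0.00046034]), 'joint_efforts': array([ 4.58130489e-04, -3.92289841e+01,  1.88402313e+01,  4.18617323e+00,
       -4.66822807e-03, -3.38527371e-06]), 'position': array([158.53859565, 603.89757101, 210.12409365]), 'ee_rot': array([ 9.91758616e-01, -1.28115731e-01, -9.41820671e-05,  1.09468754e-03]), 'contact_force': array([0.1042982 , 0.59413745, 0.03355607]), 'wrist_torque': array([ 0.03931135, -0.02200255,  0.03599051]), 'gripper_width': 85.53806382520216} 18.700000000000003
scene cam [757. 283. 697.]
blue [226, 184, 21, 20, 327] [236.  193.6] [605.6 -62.5 107. ] [605.8 -62.  107.8]
blue [131, 359, 26, 25, 339] [145.5 373.1] [826.2 128.4 107. ] [833.8 111.3  42. ]
green [51, 204, 17, 14, 108] [ 60.2 212.1] [ 863.8 -155.4  107. ] [ 875.4 -203.1   42.9]
green [242, 220, 22, 20, 337] [252.4 229.1] [611.3   6.2 107. ] [611.5   6.5 107.7]
yellow [266, 170, 21, 20, 321] [276.1 180.1] [536.2 -56.4 107. ] [536.3 -56.3 107.2]
red [284, 205, 22, 20, 349] [294.1 214.6] [542.4  12.8 107. ] [542.4  12.7 106.9]
red [102, 275, 25, 26, 349] [115.3 289.4] [825.8   4.1 107. ] [833.9 -28.5  38.2]
top cam [457. -19. 802.]
blue [185, 52, 18, 23, 217] [194.5  64.3] [792.6  87.6 107. ] [825.5  98.1  38.8]
blue [282, 167, 22, 21, 362] [292.6 176.8] [603.8 -65.6 107. ] [603.8 -65.6 107. ]
green [362, 30, 16, 12, 109] [368.9  36.7] [ 832.7 -195.2  107. ] [ 868.5 -212.    40.6]
green [238, 164, 21, 21, 346] [247.8 173.8] [610.    3.7 107. ] [610.6   3.8 104. ]
yellow [279, 211, 22, 22, 382] [289.7 221.5] [534.6 -59.1 107. ] [534.4 -59.  108.6]
red [265, 52, 18, 22, 223] [273.5  63.5] [790.9 -40.  107. ] [824.5 -42.2  37. ]
red [234, 208, 21, 22, 369] [244.1 218.1] [540.9  10.1 107. ] [540.7  10.1 108.4]
```

View pics/scene0.png

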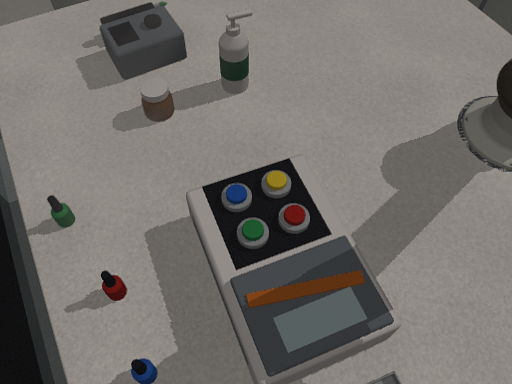

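View pics/top0.png

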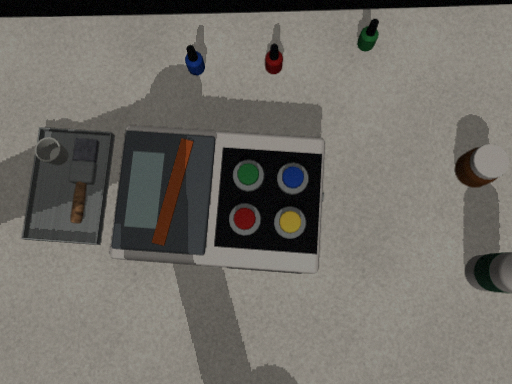

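The views show the cleaner: blue, green, red and yellow caps at scene pixels (236,194), (252,229), (294,215) and (276,180). Both cameras agree to about 3 mm and the square side is about 70 mm. The same colours at the table's edge are bottles (heights of about 40 mm). I'll check that the path is clear.

```bash
python3 - <<'E'
from h import *
from scipy.spatial.transform import Rotation as Ro
s=arm.read_state(); R=Ro.from_quat(s["ee_rot"]).as_matrix(); p=s["position"]
print(R.round(3))
B=np.array([604.7,-64,150]);G=np.array([610.6,5,150])
print("to blue@z150 tool mm",(R.T@(B-p)).round(1),"blue->green",(R.T@(G-B)).round(1))
for n in("scene","top"):
    c=optics.get_image(n);P=np.array([bydepth(c,u,v) for v in range(0,384,2) for u in range(0,512,2) if c["depth"][v,u]>0])
    d=(B-p)[:2]/np.linalg.norm((B-p)[:2]); q=P[:,:2]-p[:2]; al=q@d; off=np.abs(q[:,0]*d[1]-q[:,1]*d[0])
    for a in range(0,850,100):
        k=(off<90)&(al>=a)&(al<a+100)
        if k.any(): print(n,a,P[k][np.argmax(P[k,2])].round())
    k=P[:,2]>115; print("tall x,y range",P[k].min(0).round() if k.any() else 0,P[k].max(0).round() if k.any() else 0)
print(onplane(optics.get_image("scene"),490,140,0).round())
E
```

```text
[[ 0.967 -0.254 -0.   ]
 [-0.254 -0.967 -0.002]
 [ 0.     0.002 -1.   ]]
to blue@z150 tool mm [601.2 532.6  61.3] blue->green [-11.8 -68.2  -0.1]
scene 300 [385. 338.   5.]
scene 400 [489. 225.  79.]
scene 500 [524. 140. 108.]
scene 600 [529.  13. 110.]
scene 700 [618.  18. 111.]
scene 800 [618. -66. 110.]
tall x,y range [  70. -403.  115.] [485.   6. 186.]
top 200 [361. 380.   4.]
top 300 [337. 271.   4.]
top 400 [338. 191.   3.]
top 500 [534. 136. 106.]
top 600 [541.  22. 109.]
top 700 [601. -61. 111.]
top 800 [601. -64. 110.]
tall x,y range [ 430. -375.  115.] [ 481. -356.  132.]
[50. -5.  0.]
```

Path is clear at z 210.

Request:
play_rows --travel '[[0.025, 0.0222, 0], [0.025, 0.0222, 0], [0.025, 0.0222, 0], [0.025, 0.0222, 0], [0.025, 0.0222, 0], [0.025, 0.0222, 0], [0.025, 0.0222, 0], [0.025, 0.0222, 0], [0.025, 0.0222, 0], [0.025, 0.0222, 0], [0.025, 0.0222, 0], [0.025, 0.0222, 0]]' --rotation '[[0, 0, 0], [0, 0, 0], [0, 0, 0], [0, 0, 0], [0, 0, 0], [0, 0, 0], [0, 0, 0], [0, 0, 0], [0, 0, 0], [0, 0, 0], [0, 0, 0], [0, 0, 0]]' --grip '[0, 0, 0, 0, 0, 0, 0, 0, 0, 0, 0, 0]'

```text
clock: 1.25
position: [381.7, 269.1, 211.4]
ee_rot: [0.992, -0.128, 0.0, -0.0]
contact_force: [0.9, 0.3, -0.4]
gripper_width: 0.1
```

Request:
play_rows --travel '[[0.025, 0.0222, 0], [0.025, 0.0222, 0], [0.025, 0.0222, 0], [0.025, 0.0222, 0], [0.025, 0.0222, 0], [0.025, 0.0222, 0], [0.025, 0.0222, 0], [0.025, 0.0222, 0], [0.025, 0.0222, 0], [0.025, 0.0222, 0], [0.025, 0.0222, 0], [0, 0, 0]]' --rotation '[[0, 0, 0], [0, 0, 0], [0, 0, 0], [0, 0, 0], [0, 0, 0], [0, 0, 0], [0, 0, 0], [0, 0, 0], [0, 0, 0], [0, 0, 0], [0, 0, 0], [0, 0, 0]]' --grip '[0, 0, 0, 0, 0, 0, 0, 0, 0, 0, 0, 0]'

```text
clock: 2.25
position: [587.4, -39.5, 210.4]
ee_rot: [0.991, -0.13, 0.0, 0.001]
contact_force: [1.2, 0.4, 0.1]
gripper_width: -0.1
```

```bash
python3 - <<'E'
from h import *
from scipy.spatial.transform import Rotation as Ro
s=arm.read_state(); R=Ro.from_quat(s["ee_rot"]).as_matrix(); p=s["position"]
print(s["clock"],p,s["joints"].round(2),s["contact_force"],s["gripper_width"]); print(R.round(3))
print("to blue@z130",(R.T@(np.array([604.7,-64,130])-p)).round(1))
E
```

```text
2.25 [587.40777582 -39.4797884  210.3779954 ] [ 0.21  0.32 -0.09  0.   -1.16  1.1 ] [1.22376053 0.42198497 0.09471158] -0.10964765798725426
[[ 0.966 -0.259  0.   ]
 [-0.259 -0.966 -0.001]
 [ 0.     0.001 -1.   ]]
to blue@z130 [23.  19.1 80.4]
```

Request:
play_rows --travel '[[0.012, 0.01, 0.02], [0.011, 0.009, 0.02], [0, 0, 0.02], [0, 0, 0.02], [0, 0, 0.006], [0, 0, 0], [0, 0, 0]]' --rotation '[[0, 0, 0], [0, 0, 0], [0, 0, 0], [0, 0, 0], [0, 0, 0], [0, 0, 0], [0, 0, 0]]' --grip '[0, 0, 0, 0, 0, 0, 0]'

```text
clock: 2.83
position: [603.0, -59.5, 125.9]
ee_rot: [0.992, -0.128, 0.0, 0.0]
contact_force: [-0.2, 0.1, 0.9]
gripper_width: -0.1
```

```bash
python3 - <<'E'
from h import *
s=arm.read_state();print(s["position"],s["contact_force"])
c=optics.get_image("scene");a=c["image"][130:280,160:340];d=optics.get_image("top")["image"][130:280,180:360]
cv2.imwrite("pics/a1.png",cv2.resize(np.hstack([a,d]),(780,325)) if 0 else cv2.resize(np.hstack([a,d]),None,fx=2.2,fy=2.2))
E
```

```text
[603.02409169 -59.5012702  125.85662249] [-0.22695232  0.10927427  0.9018631 ]
```

View pics/a1.png

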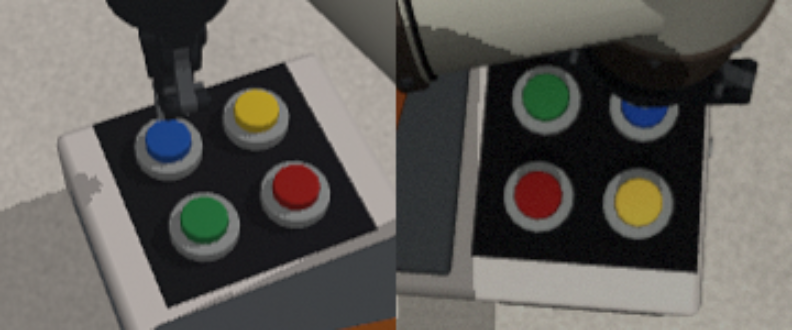

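```bash
python3 - <<'E'
from h import *
c=optics.get_image("scene");p=arm.read_state()["position"];print(p)
from scipy.spatial.transform import Rotation as Ro
R=Ro.from_quat(arm.read_state()["ee_rot"]).as_matrix()
im=cv2.resize(c["image"][130:240,180:320],None,fx=5,fy=5,interpolation=cv2.INTER_CUBIC)
im=cv2.convertScaleAbs(im,alpha=2.0,beta=20)
def pj(X):
    x=np.array(c["R"])@X+c["t"];a=x[:2]/x[2];a=a*(1+c["k1"]*(a@a));K=c["camera_matrix"]
    return a[0]*K[0][0]+K[0][2],a[1]*K[1][1]+K[1][2]
def dot(X,col):
    u,v=pj(X);print(round(u,1),round(v,1));cv2.circle(im,(int((u-180)*5),int((v-130)*5)),4,col,-1)
dot(p,(255,0,255))
for sx in(-11,11):
    dot(p+R@[sx,0,0],(255,255,0))
dot(np.array([604.7,-64,107]),(255,255,255)); dot(np.array([p[0],p[1],107]),(0,165,255))
cv2.imwrite("pics/a2.png",im)
E
```

```text
[603.59165729 -59.32868228 126.94635403]
237.7 187.7
244.6 186.4
230.7 188.9
236.1 192.7
238.0 194.6
```

View pics/a2.png

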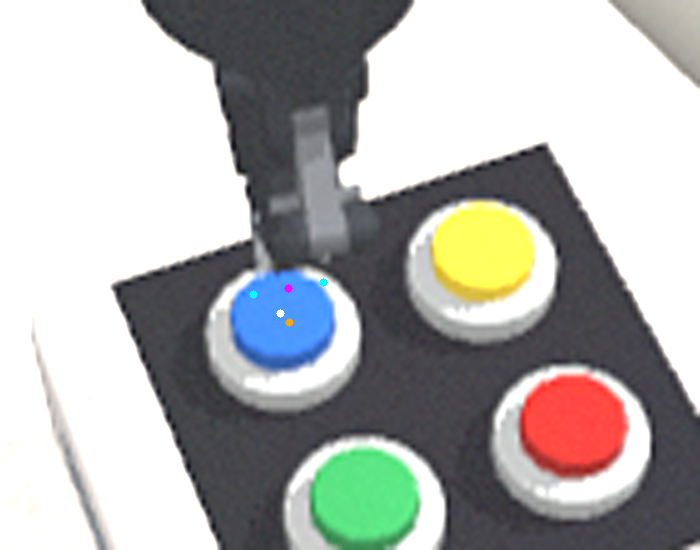

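```bash
python3 - <<'E'
from h import *
c=optics.get_image("scene");print(arm.read_state()["position"])
for v in range(158,190,2):
    print(v,[tuple(bydepth(c,u,v).round().astype(int)) if c["depth"][v,u]>0 else None for u in range(226,258,3)])
E
```

```text
[603.42890488 -59.34938721 126.80983121]
158 [(np.int64(623), np.int64(-50), np.int64(225)), (np.int64(621), np.int64(-46), np.int64(229)), (np.int64(620), np.int64(-36), np.int64(240)), (np.int64(622), np.int64(-22), np.int64(258)), (np.int64(619), np.int64(-21), np.int64(257)), (np.int64(614), np.int64(-21), np.int64(254)), (np.int64(611), np.int64(-20), np.int64(253)), (np.int64(608), np.int64(-16), np.int64(256)), (np.int64(592), np.int64(-40), np.int64(218)), (np.int64(512), np.int64(-184), np.int64(2)), (np.int64(507), np.int64(-182), np.int64(1))]
160 [(np.int64(623), np.int64(-51), np.int64(219)), (np.int64(621), np.int64(-46), np.int64(224)), (np.int64(619), np.int64(-40), np.int64(230)), (np.int64(622), np.int64(-23), np.int64(252)), (np.int64(619), np.int64(-19), np.int64(255)), (np.int64(615), np.int64(-20), np.int64(252)), (np.int64(612), np.int64(-18), np.int64(252)), (np.int64(596), np.int64(-41), np.int64(215)), (np.int64(592), np.int64(-39), np.int64(215)), (np.int64(514), np.int64(-180), np.int64(1)), (np.int64(508), np.int64(-178), np.int64(0))]
162 [(np.int64(563)
[... 6501 characters left out ...]
np.int64(577), np.int64(-80), np.int64(86)), (np.int64(573), np.int64(-77), np.int64(87)), (np.int64(568), np.int64(-76), np.int64(86)), (np.int64(564), np.int64(-72), np.int64(88))]
188 [(np.int64(614), np.int64(-84), np.int64(100)), (np.int64(611), np.int64(-77), np.int64(107)), (np.int64(607), np.int64(-75), np.int64(107)), (np.int64(603), np.int64(-72), np.int64(108)), (np.int64(598), np.int64(-70), np.int64(107)), (np.int64(594), np.int64(-67), np.int64(109)), (np.int64(590), np.int64(-66), np.int64(108)), (np.int64(582), np.int64(-70), np.int64(98)), (np.int64(575), np.int64(-74), np.int64(87)), (np.int64(570), np.int64(-71), np.int64(87)), (np.int64(566), np.int64(-69), np.int64(87))]
```

The visible fingertips are centred near (604, -58), as reported. They seem to end above the reported TCP height, though, so I'll centre and then descend by force in small steps.

Request:
play_rows --travel '[[0.002, 0.004, 0.005], [0, 0, 0.005], [0, 0, 0.004], [0, 0, 0], [0, 0, 0]]' --rotation '[[0, 0, 0], [0, 0, 0], [0, 0, 0], [0, 0, 0], [0, 0, 0]]' --grip '[0, 0, 0, 0, 0]'

```text
clock: 3.45
position: [603.2, -64.1, 110.7]
ee_rot: [0.992, -0.128, -0.001, 0.0]
contact_force: [-0.4, 0.5, -0.1]
gripper_width: -0.2
```

Request:
play_rows --travel '[[0, 0, 0.003], [0, 0, 0.002], [0, 0, 0], [0, 0, 0]]' --rotation '[[0, 0, 0], [0, 0, 0], [0, 0, 0], [0, 0, 0]]' --grip '[0, 0, 0, 0]'

```text
clock: 3.78
position: [603.4, -64.0, 106.0]
ee_rot: [0.992, -0.128, -0.0, 0.0]
contact_force: [-0.3, -0.3, -0.6]
gripper_width: -0.1
```

Request:
play_rows --travel '[[0, 0, 0.003], [0, 0, 0], [0, 0, 0]]' --rotation '[[0, 0, 0], [0, 0, 0], [0, 0, 0]]' --grip '[0, 0, 0]'

```text
clock: 4.03
position: [603.4, -64.0, 103.0]
ee_rot: [0.992, -0.128, -0.0, 0.0]
contact_force: [0.0, 0.2, 0.6]
gripper_width: -0.3
```

```bash
python3 - <<'E'
from h import *
s=arm.read_state();print(s["position"],s["contact_force"])
c=optics.get_image("scene")
im=cv2.resize(c["image"][130:240,180:320],None,fx=5,fy=5,interpolation=cv2.INTER_CUBIC)
cv2.imwrite("pics/a3.png",cv2.convertScaleAbs(im,alpha=1.8,beta=20))
E
```

```text
[603.37732857 -64.02729005 103.01959585] [0.03079234 0.17097795 0.59831251]
```

View pics/a3.png

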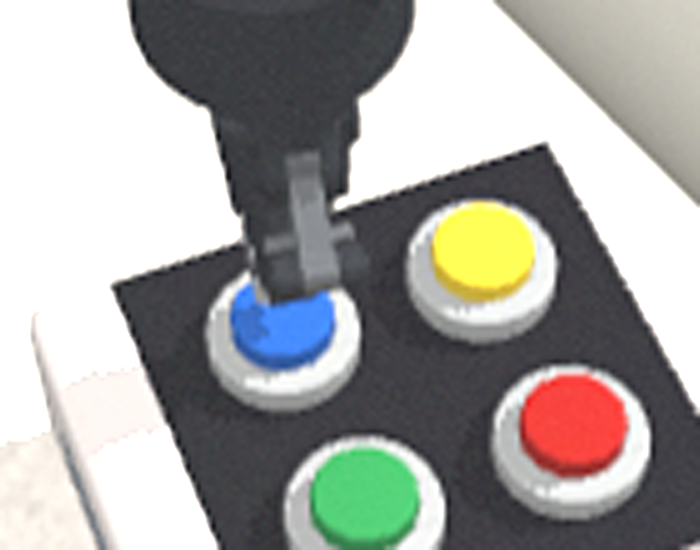

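No contact at z 103. The fingers end about 20 mm behind the reported TCP, which fits the depth reading. I'll keep descending with force checks.

Request:
play_rows --travel '[[0, 0, 0.004], [0, 0, 0.004], [0, 0, 0], [0, 0, 0]]' --rotation '[[0, 0, 0], [0, 0, 0], [0, 0, 0], [0, 0, 0]]' --grip '[0, 0, 0, 0]'

```text
clock: 4.42
position: [603.2, -64.1, 94.7]
ee_rot: [0.992, -0.128, -0.001, 0.0]
contact_force: [0.2, 0.1, -0.3]
gripper_width: 0.0
```

Request:
play_rows --travel '[[0, 0, 0.003], [0, 0, 0], [0, 0, 0]]' --rotation '[[0, 0, 0], [0, 0, 0], [0, 0, 0]]' --grip '[0, 0, 0]'

```text
clock: 4.67
position: [603.4, -64.0, 92.0]
ee_rot: [0.992, -0.128, -0.0, 0.0]
contact_force: [-0.1, 0.3, 0.2]
gripper_width: 0.1
```

Request:
play_rows --travel '[[0, 0, 0.003], [0, 0, 0], [0, 0, 0]]' --rotation '[[0, 0, 0], [0, 0, 0], [0, 0, 0]]' --grip '[0, 0, 0]'

```text
clock: 4.92
position: [603.3, -64.0, 89.0]
ee_rot: [0.992, -0.128, -0.0, 0.0]
contact_force: [-0.3, -1.6, -0.1]
gripper_width: 0.0
```

```bash
python3 - <<'E'
from h import *
s=arm.read_state();print(s["position"],s["contact_force"])
c=optics.get_image("scene");D=np.array([bydepth(c,u,v) for v in range(170,200) for u in range(225,262)])
k=(abs(D[:,0]-604)<16)&(D[:,1]>-82)&(D[:,1]<-40)
z=D[k];f=z[(z[:,2]>112)];print("finger low pts",f[np.argsort(f[:,2])[:8]].round()); print("cap z median",np.median(z[(z[:,2]<111)&(z[:,2]>100),2]))
E
```

```text
[603.33043733 -64.02804377  88.99104802] [-0.25537874 -1.56959001 -0.1301136 ]
finger low pts [[614. -59. 113.]
 [612. -60. 114.]
 [615. -60. 115.]
 [614. -59. 117.]
 [613. -54. 118.]
 [614. -60. 118.]
 [614. -66. 118.]
 [615. -60. 119.]]
cap z median 108.19081712985648
```

Request:
play_rows --travel '[[0, 0, 0.003], [0, 0, 0], [0, 0, 0]]' --rotation '[[0, 0, 0], [0, 0, 0], [0, 0, 0]]' --grip '[0, 0, 0]'

```text
clock: 5.22
position: [604.0, -64.0, 86.6]
ee_rot: [0.992, -0.128, 0.0, 0.0]
contact_force: [-0.2, 0.3, 1.8]
gripper_width: 0.1
```

Request:
play_rows --travel '[[0, 0, 0.002], [0, 0, 0], [0, 0, 0]]' --rotation '[[0, 0, 0], [0, 0, 0], [0, 0, 0]]' --grip '[0, 0, 0]'

```text
clock: 5.47
position: [603.9, -64.0, 84.6]
ee_rot: [0.992, -0.128, 0.001, -0.0]
contact_force: [-0.4, 0.0, 3.1]
gripper_width: -0.4
```

Request:
play_rows --travel '[[0, 0, 0.002], [0, 0, 0], [0, 0, 0]]' --rotation '[[0, 0, 0], [0, 0, 0], [0, 0, 0]]' --grip '[0, 0, 0]'

```text
clock: 5.72
position: [603.9, -64.0, 82.6]
ee_rot: [0.992, -0.128, 0.001, -0.0]
contact_force: [-0.2, 0.8, 4.1]
gripper_width: 0.3
```

Contact was at TCP z of about 87, and the force follows the key's spring (about 4.5 mm pressed). A little more for full travel, then release.

Request:
play_rows --travel '[[0, 0, 0.002], [0, 0, 0], [0, 0, 0]]' --rotation '[[0, 0, 0], [0, 0, 0], [0, 0, 0]]' --grip '[0, 0, 0]'

```text
clock: 5.97
position: [604.0, -64.0, 81.9]
ee_rot: [0.992, -0.128, 0.001, 0.0]
contact_force: [-2.0, 0.0, 9.8]
gripper_width: -0.2
```

```bash
python3 - <<'E'
from h import *
s=arm.read_state();print(s["position"],s["contact_force"])
c=optics.get_image("scene")
for k,b,ce in blobs(c): print(k,b,onplane(c,*ce,107).round(1),bydepth(c,*ce).round(1))
im=cv2.resize(c["image"][130:240,180:320],None,fx=5,fy=5,interpolation=cv2.INTER_CUBIC)
cv2.imwrite("pics/a4.png",cv2.convertScaleAbs(im,alpha=1.8,beta=20))
E
```

```text
[603.98841344 -64.03601001  81.92731234] [-1.97078136  0.04403546  9.8446806 ]
blue [226, 190, 20, 14, 124] [611.4 -55.3 107. ] [613.  -51.7 113.2]
blue [131, 359, 26, 25, 335] [826.4 128.3 107. ] [834.1 111.3  42.1]
green [51, 204, 18, 14, 110] [ 863.7 -155.6  107. ] [ 875.6 -204.5   41.4]
green [242, 220, 22, 20, 351] [611.8   6.8 107. ] [612.3   7.7 109. ]
yellow [266, 170, 21, 20, 321] [536.2 -56.4 107. ] [536.8 -55.5 108.6]
red [284, 205, 22, 20, 349] [542.4  12.8 107. ] [542.8  13.2 108. ]
red [102, 275, 24, 26, 350] [825.8   3.8 107. ] [834.  -29.2  37.4]
```

View pics/a4.png

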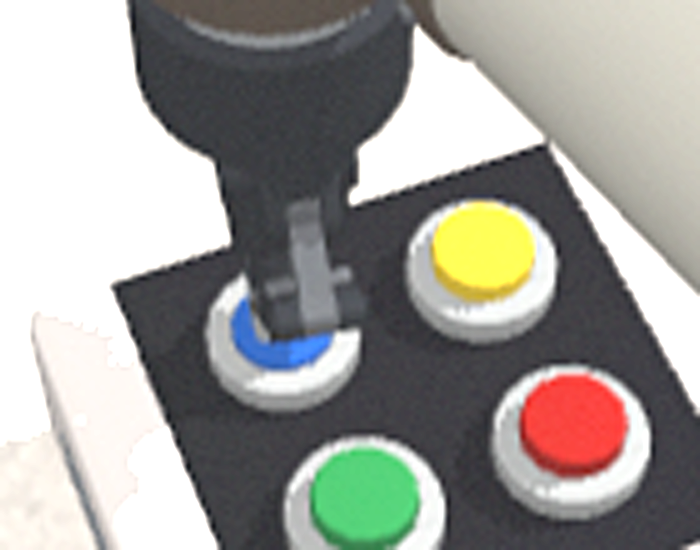

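Blue is bottomed out (9.8 N, about 5–6 mm). The picture shows the shut fingers on the blue cap around crop pixel (305,310), and the other keys are up. Next I lift, cross to green, and come down to just above it.

Request:
play_rows --travel '[[0, 0, -0.008], [0, 0, -0.012], [0, 0, -0.012], [0, 0, 0], [0, 0, 0], [-0.004, -0.023, 0], [-0.004, -0.023, 0], [-0.003, -0.0225, 0], [0, 0, 0], [0, 0, 0], [0, 0, 0], [0, 0, 0]]' --rotation '[[0, 0, 0], [0, 0, 0], [0, 0, 0], [0, 0, 0], [0, 0, 0], [0, 0, 0], [0, 0, 0], [0, 0, 0], [0, 0, 0], [0, 0, 0], [0, 0, 0], [0, 0, 0]]' --grip '[0, 0, 0, 0, 0, 0, 0, 0, 0, 0, 0, 0]'

```text
clock: 7.02
position: [609.6, 4.2, 111.4]
ee_rot: [0.992, -0.129, -0.001, 0.0]
contact_force: [0.8, 0.8, 0.4]
gripper_width: 0.3
```

```bash
python3 - <<'E'
from h import *
s=arm.read_state();print(s["position"],s["contact_force"])
for n in("scene","top"):
  c=optics.get_image(n)
  for k,b,ce in blobs(c):
    P=bydepth(c,*ce)
    if P[0]<700: print(n,k,b,onplane(c,*ce,107).round(1),P.round(1))
E
```

```text
[609.63645775   4.24413276 111.44119434] [0.77326107 0.75379003 0.40972801]
scene blue [226, 184, 17, 20, 229] [610.  -62.1 107. ] [610.1 -61.7 107.7]
scene green [242, 222, 22, 19, 253] [614.9   9.6 107. ] [615.1   9.9 107.6]
scene yellow [272, 174, 15, 16, 118] [532.6 -47.8 107. ] [533.2 -46.9 108.5]
scene red [284, 205, 22, 20, 349] [542.4  12.8 107. ] [542.4  12.8 107.1]
top blue [282, 166, 22, 22, 314] [602.5 -67.  107. ] [602.3 -66.9 107.9]
top green [238, 174, 21, 11, 125] [601.    2.6 107. ] [601.1   2.7 106.6]
top yellow [279, 211, 22, 22, 379] [534.6 -59.1 107. ] [534.7 -59.1 106.9]
top red [234, 208, 21, 22, 369] [541.   10.1 107. ] [541.1  10.2 106. ]
```

Blue is back up (cap depth reads 107–108 mm) and the tool is over green. Next I press green.

Request:
play_rows --travel '[[0.001, -0.001, 0.008], [0, 0, 0.008], [0, 0, 0.006], [0, 0, 0], [0, 0, 0]]' --rotation '[[0, 0, 0], [0, 0, 0], [0, 0, 0], [0, 0, 0], [0, 0, 0]]' --grip '[0, 0, 0, 0, 0]'

```text
clock: 7.53
position: [611.1, 5.5, 89.4]
ee_rot: [0.992, -0.128, -0.001, 0.0]
contact_force: [0.8, -0.3, -0.2]
gripper_width: -0.2
```

Request:
play_rows --travel '[[0, 0, 0.003], [0, 0, 0.003], [0, 0, 0], [0, 0, 0]]' --rotation '[[0, 0, 0], [0, 0, 0], [0, 0, 0], [0, 0, 0]]' --grip '[0, 0, 0, 0]'

```text
clock: 7.87
position: [611.9, 5.8, 84.8]
ee_rot: [0.992, -0.128, 0.001, -0.0]
contact_force: [-0.3, -0.1, 3.8]
gripper_width: -0.3
```

Request:
play_rows --travel '[[0, 0, 0.002], [0, 0, 0], [0, 0, 0]]' --rotation '[[0, 0, 0], [0, 0, 0], [0, 0, 0]]' --grip '[0, 0, 0]'

```text
clock: 8.12
position: [612.0, 5.8, 82.8]
ee_rot: [0.992, -0.128, 0.001, -0.0]
contact_force: [0.2, -1.3, 5.8]
gripper_width: 0.1
```

Request:
play_rows --travel '[[0, 0, 0.002], [0, 0, 0], [0, 0, 0]]' --rotation '[[0, 0, 0], [0, 0, 0], [0, 0, 0]]' --grip '[0, 0, 0]'

```text
clock: 8.37
position: [612.0, 5.8, 81.9]
ee_rot: [0.992, -0.128, 0.001, 0.0]
contact_force: [-2.4, 0.6, 9.6]
gripper_width: -0.0
```

Request:
play_rows --travel '[[0, 0, -0.01], [0, 0, -0.02], [0, 0, -0.03], [0, 0, -0.03], [0, 0, -0.03], [0, 0, -0.02], [0, 0, 0], [0, 0, 0], [0, 0, 0], [0, 0, 0]]' --rotation '[[0, 0, 0], [0, 0, 0], [0, 0, 0], [0, 0, 0], [0, 0, 0], [0, 0, 0], [0, 0, 0], [0, 0, 0], [0, 0, 0], [0, 0, 0]]' --grip '[0, 0, 0, 0, 0, 0, 0, 0, 0, 0]'

```text
clock: 9.2
position: [610.4, 5.7, 218.3]
ee_rot: [0.992, -0.128, -0.002, 0.0]
contact_force: [-1.3, -0.3, -0.6]
gripper_width: 0.1
```

```bash
python3 - <<'E'
from h import *
s=arm.read_state();print(s["position"],s["contact_force"])
c=optics.get_image("scene")
for k,b,ce in blobs(c):
    P=bydepth(c,*ce)
    if P[0]<700: print(k,b,onplane(c,*ce,107).round(1),P.round(1))
cv2.imwrite("pics/end.png",c["image"])
E
```

```text
[610.39232666   5.71256369 218.28044727] [-1.25096795 -0.25881014 -0.61560987]
blue [226, 184, 21, 20, 327] [605.6 -62.5 107. ] [606.  -61.5 108.6]
green [242, 220, 22, 21, 354] [611.9   6.8 107. ] [612.2   7.5 108.5]
yellow [266, 172, 21, 18, 243] [536.3 -52.6 107. ] [535.9 -53.3 105.8]
red [284, 205, 22, 20, 349] [542.4  12.8 107. ] [542.7  13.1 107.8]
```

View pics/end.png

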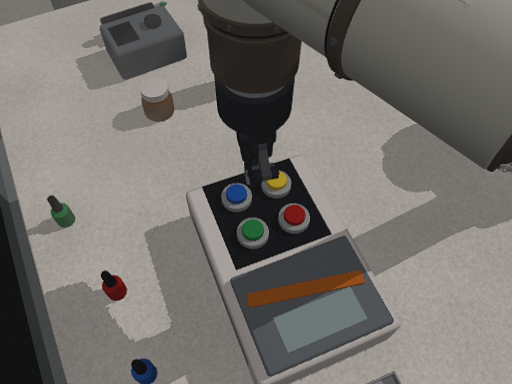

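All four keys are up: blue (236,194), green (252,230), red (294,215) and yellow (276,182), the last partly hidden by the gripper high above it. The arm is clear, so I'm handing in.

```bash
python3 -c "
from bench import workorder
print(workorder.job_done())"
```

```text
the job is handed in; nothing more can be done
None
```

I pressed the blue key fully down and let it up, then pressed the green key fully down and let it up. The job was handed in about 9 s into the 32 s allowed, and no verdict was reported.

- **Presses:** Force rose along each key's spring, then jumped to 9.8 N on blue and 9.6 N on green when they bottomed out. That was about 5–6 mm of travel each. Blue was confirmed back up before green was touched.
- **Last checks:** All four caps read 106–109 mm in the depth image against the stated 107 mm. That reading scatters by 1–2 mm, so it can't strictly prove the 1.5 mm limit. Blue and red sat at exactly their first pixel positions and green within a pixel. Yellow was partly hidden by the raised gripper. The red and yellow keys were never approached. The arm ended clear, with the reported TCP at 218 mm.
- **One disagreement:** The shut fingers ended about 20 mm short of the reported TCP. Contact came at a TCP height of about 87 mm instead of 107, and the depth image showed the same offset. I therefore pressed by force instead of by the reported height.

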